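# Show the stone ball to the webcam on a carried tray

### The arm

A 6-joint arm with a two-finger parallel gripper is mounted at the origin on the work surface. World frame = base frame: x ahead of the robot, y to its left, z up, the work surface at z = 0. Lengths are in m, angles in rad, forces in N, time in s.
With the tool pointing down it reaches from about 0.35 to 0.775 m from the base axis. Payload 5.5 kg.
Tool frame: the origin (TCP) lies at the very end of the fingers, on their centre line; the grasp point (between the pads) lies 19 mm behind it; z points along the fingers, y is the line along which they close (so a half turn about z gives the same grasp; the last joint's range is limited). The gripper opens to 85 mm and grips with 20 to 120 N. Pads are 22 mm wide; open, the fingers measure 114 mm over their backs; the gripper's body (76 mm by 85 mm) begins 54 mm behind the grasp point. The pads swing forward as they close: fully open they stand 13 mm farther back than shut.
Start: joints at [-1.341, 0.313, 0.046, 1.304, 0, 1.431], TCP at [0.208, -0.536, 0.231] pointing down, gripper open.
Joint ranges: [-2.76, 2.76], [-0.86, 1.69], [-1.03, 1.26], [-2.2, 2.34], [-1.47, 1.5], [-3.14, 3.14]. Speed limits (rad/s): [2.57, 2.57, 3.14, 3.14, 3.14, 3.14].

### API

Orientations are given as a unit quaternion [w, x, y, z].
In Python, from workcell import env, imaging, ticket gives the robot as it stands. The module is installed in compiled form; this text tells all that it offers.
- The arm moves only by the tool apply_moves, never from a script. Its argument "rows" is a list of rows, each an object with "xyz": the shift along the tool's x, y, z in mm, a list of three; "turn": the turn, a rotation vector about the tool's x, y, z in rad, a list of three; "grip": the opening, from 0 (shut) to 1 (fully open). A call has 1 to 12 rows; each row is the pose to reach, as a shift and turn from the pose commanded when the call began, along the tool's axes at that moment; what a row does not reach only later rows make up. A row lasts 1/12 s, in which the tool goes at most 41.7 mm and 7.16 degrees, less where a joint would pass 70% of its speed; a pose out of reach is approached as far as the arm can. A call with a gripper value outside its range is refused whole. The fingers move at their own pace and stop on an object; "force" is the grip in N (left out, the last holds). Time passes only in rows, so rows that repeat a pose let the fingers close. It gives the time, the measured TCP pose, the force, the opening and the grip force at its end, in the units of the state.
- env.get_state(): the state, without advancing time (a new reading comes with each control period).
- imaging.read_camera(name): name is "side" or "top" or "wrist"; returns a dict with "color" (384x512x3 uint8, blue, green, red), "z_map" (384x512 float32, m along the optical axis (not along the pixel's ray), 0 where there is no reading), "camera_matrix" (3x3 intrinsics, pixels), "k1" (the pictures are not rectified: a ray, as slopes to the right and down, at radius r is drawn at 1 + k1 r^2 times it, then the intrinsics apply), "view" (4x4, takes a point from world to camera coordinates). Camera axes: x right, y down, z forward; pixel columns grow to the right and rows downward; lengths in m; the calibration is good to about 2 mm. A picture is of the moment at which its call begins.
- ticket.hand_in(): hands the job in; it is judged then, once.
The state is a dict: "clock": time; "joint_pos": joint angles; "qvel": joint speeds; "tau": joint torques, N m; "tcp_pos": TCP position; "orientation": TCP orientation; "wrist_force": force on the tool from outside, world axes, zero at the start; "ft_torque": the same for the moment, N m; "finger_gap": finger opening in m; "grip_force": force on a finger pad.
Only numpy, scipy, OpenCV 4.12 (cv2) and the standard library are available. Lean on these libraries where they do the work, as an engineer would, in place of code of your own. Each camera call takes 0.05 s, during which the arm holds its last target. There are 200 camera calls.

### The job

Set the polished stone ball from its little display stand gently into the round pocket of the handled wooden tray and let go of it, then lift the tray by its handle and carry it without tipping it to the webcam. Hold it level in the air there so that the ball sits straight in front of the lens, at lens height and about 12 cm from it, with the pocket end of the tray towards the webcam and the handle behind the ball. Finish while still holding the tray like that, the ball loose in its pocket, and do not bump the webcam or disturb the other things on the desk.

Things in the scene. Friction and masses are not known exactly. Their poses are not given: they have to be found in the camera images.
- tray: Pale wooden tray lying flat on the desk, 220 mm long (its x) by 110 mm wide (its y), floor 5 mm thick, rim 12 mm high, about 0.3 kg. Origin: centre of its underside; z up. A dark wooden carrying handle crosses the middle: a straight bar 16 mm thick along the tray's x, 90 mm long along y, from 50 to 86 mm above the underside, on two posts. On the +x half stands the round pocket; the -x half has only a flat cork pad
- tray_pocket (a point): Where the ball's centre is when it sits in the pocket: 75 mm from the tray's centre along its +x, 30 mm above its underside. The pocket is a dark ring 34 mm across outside, 22 mm inside, its top 13 mm above the tray's underside (8 mm above its floor); the ball sits in its mouth and rolls out if the tray tips more than about 30 degrees. Axes as the tray's
- tray_handle (a point): Middle of the handle bar, above the tray's centre, 68 mm above its underside; axes as the tray's, so the bar is 16 mm thick along x and 90 mm long along y
- ball_center (a point): Centre of the polished stone ball, 40 mm across, about 90 g, loose; at the start it sits on the display stand, centre 47 mm above the desk
- stand: Small dark wooden display stand, fixed to the desk: round foot 60 mm across and 6 mm high, narrowing to a ring 30 mm across with its top at 30 mm. Origin: centre of its underside
- webcam: Black webcam on a three-legged mini tripod, fixed to the desk: camera body 90 mm wide (y), 28 mm deep (x), 32 mm high, centred 185 mm up; legs reach 54 mm from the centre. Origin: on the desk under the camera. It looks along its own +x, level
- lens (a point): Front of the webcam's lens, 20 mm ahead of the webcam's axis and 185 mm above the desk; its +x points straight ahead out of the lens, level, y to its side, z up
- mug: White mug, 72 mm across, 85 mm high, handle to its +y; leave alone. Origin: centre of its underside
- eraser: White eraser 50 x 22 x 13 mm lying flat; leave alone
- ruler: Clear ruler 160 x 30 x 4 mm lying flat; leave alone
- tape: Roll of tape lying flat, 70 mm across, 20 mm high; leave alone
- stapler: Stapler 130 x 35 mm, 42 mm high; leave alone
- calculator: Calculator 130 x 75 x 16 mm lying flat; leave alone
- pencup: Metal pen cup 76 mm across, 95 mm high, with pens up to 164 mm high; leave alone
There are look-alikes about, which are no part of the job. Several things have the shape of the tray; the one meant has the colours described above.

How it is judged:
On the way, in this order (a step that is already met when the one before it is completed fails the run):
1. the ball sits in the pocket, let go, with the tray still flat on the desk (distance between ball_center and tray_pocket below 0.008 m and contact force between ball and the fingers below 0.05 N and height (world z) of tray below 0.01 m and angle between tray's own z axis and vertical below 0.05 rad), for 0.3 s.
2. the tray is lifted clear of the desk with the ball in its pocket (distance between ball_center and tray_pocket below 0.008 m and height (world z) of tray above 0.05 m and contact force between tray and the fingers above 1 N), for 0.2 s.
At the end, for the whole second after the job is handed in: tray held still by the robot, underside over 12 cm up, level within 8 degrees, lens over 13 cm ahead of its centre along its +x; ball in its pocket (within 8 mm of its seat), untouched, 8 to 16 cm in front of the lens, within 25 mm of the lens axis sideways and in height (distance between ball_center and tray_pocket below 0.008 m and contact force between ball and the arm below 0.05 N and contact force between ball and the fingers below 0.05 N and contact force between tray and the fingers above 1 N and height (world z) of tray above 0.12 m and angle between tray's own z axis and vertical below 0.14 rad and linear speed of tray below 0.03 m/s and angular speed of tray below 0.2 rad/s and x of ball_center in the frame of lens between 0.08 and 0.16 m and y of ball_center in the frame of lens between -0.025 and 0.025 m and z of ball_center in the frame of lens between -0.025 and 0.025 m and x of lens in the frame of tray above 0.13 m); the arm keeps its last pose, push and grip.
It fails at once if the tray is tipped past its pocket rim (over 29 degrees) (angle between tray's own z axis and vertical above 0.5 rad).
It fails at once if the ball is dropped from a height or flung (over 1.5 m/s) (linear speed of ball above 1.5 m/s).
It fails at once if the webcam is bumped (over 3 N) (contact force between webcam and anything else above 3 N).
It fails at once if another thing on the desk is moved over 3 cm or knocked over (distance of any of mug, eraser, ruler, tape, stapler, calculator, pencup from where it was at the start of the episode above 0.03 m or angle between any of mug, eraser, ruler, tape, stapler, calculator, pencup's own z axis and vertical above 0.5 rad).
It also fails if it takes over 67 s, if anything falls off the work surface, if the arm or the gripper's body presses on something with over 40 N, if the wrist force passes 120 N, or if a joint passes its speed limit or range.

## Working session

There is one attempt and no reset: what is moved stays moved. The work goes in short steps, Python scripts to look and compute and a tool call to move; the robot and the scene stay as the last step left them, time stands still between calls to the robot, and variables do not carry over. Pictures are saved under pics/ and viewed, at most 10 in all, crops included, and the job is handed in when it is done.

Besides the shell and the picture viewer there is one more tool, called in YAML: its name, and indented under it one key for each argument. apply_moves: Moves the arm, as the interface text tells. Its arguments: {"type":"object","properties":{"rows":{"type":"array"},"force":{"type":"number"}},"required":["rows"]}

```bash
mkdir -p pics; cat > h.py <<'E'
import numpy as np, cv2, pickle
from workcell import env, imaging, ticket
from scipy.spatial.transform import Rotation as R
def snap(n,f):
    d=imaging.read_camera(n); pickle.dump(d,open(f'pics/{f}.pkl','wb')); cv2.imwrite(f'pics/{f}.png',d['color']); return d
def load(f): return pickle.load(open(f'pics/{f}.pkl','rb'))
def cloud(d):
    h,w=d['z_map'].shape; K=d['camera_matrix']
    u,v=np.meshgrid(np.arange(w,dtype=float),np.arange(h,dtype=float))
    p=cv2.undistortPoints(np.stack([u,v],-1).reshape(-1,1,2),K,np.array([d['k1'],0,0,0.])).reshape(h,w,2) if False else None
    x=(u-K[0,2])/K[0,0]; y=(v-K[1,2])/K[1,1]; a,b=x.copy(),y.copy()
    for _ in range(20):
        s=1+d['k1']*(a*a+b*b); a=x/s; b=y/s
    z=d['z_map']; P=np.stack([a*z,b*z,z,np.ones_like(z)],-1)
    return (P@np.linalg.inv(d['view']).T)[...,:3]
def rot(s): 
    w,x,y,z=s['orientation']; return R.from_quat([x,y,z,w])
E
python3 - <<'E'
from h import *
for n in ['top','side']:
    d=snap(n,n+'0'); print(n,d['camera_matrix'].tolist(),d['k1'],np.linalg.inv(d['view']).round(3).tolist())
a=cv2.imread('pics/top0.png');b=cv2.imread('pics/side0.png')
cv2.imwrite('pics/t.png',cv2.resize(a,(800,600)));cv2.imwrite('pics/s.png',cv2.resize(b,(800,600)))
print(env.get_state())
E
```

```text
top [[441.9436668015156, 0.0, 258.8500560846135], [0.0, 441.9436668015156, 189.63602152154297], [0.0, 0.0, 1.0]] -0.09167622050107721 [[0.016, -0.998, 0.067, 0.426], [-1.0, -0.015, 0.01, -0.028], [-0.009, -0.067, -0.998, 1.286], [0.0, 0.0, 0.0, 1.0]]
side [[360.2217062544308, 0.0, 256.29975049416777], [0.0, 360.2217062544308, 191.88000415705324], [0.0, 0.0, 1.0]] -0.07123817335760024 [[-0.852, -0.406, 0.33, 0.179], [-0.523, 0.653, -0.547, 0.553], [0.007, -0.639, -0.769, 0.968], [0.0, 0.0, 0.0, 1.0]]
{'clock': 0.1, 'joint_pos': array([-1.34059191e+00,  3.13929898e-01,  4.51166093e-02,  1.30358807e+00,
       -1.32284406e-05,  1.43118937e+00]), 'qvel': array([-0.00028823, -0.00060371,  0.00320604, -0.00037263,  0.00061514,
       -0.00022401]), 'tau': array([ 2.23122508e-03, -4.81728530e+01,  2.99242562e+01,  1.27802073e-02,
       -1.78882760e-04,  3.92023853e-07]), 'tcp_pos': array([ 0.20771024, -0.53570257,  0.23050524]), 'orientation': array([-8.01392084e-04,  9.82953277e-01,  1.83853774e-01, -4.29479078e-05]), 'wrist_force': array([-0.57761763, -0.3027987 ,  0.3717337 ]), 'ft_torque': array([ 0.03822673, -0.01091232, -0.01100116]), 'grip_force': 0.0, 'finger_gap': 0.08554142434284095}
```

View pics/t.png

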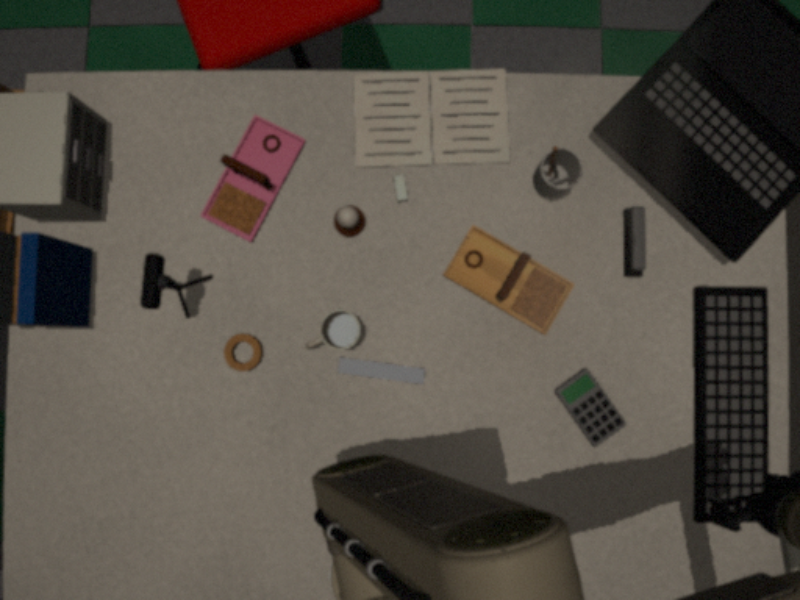

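View pics/s.png

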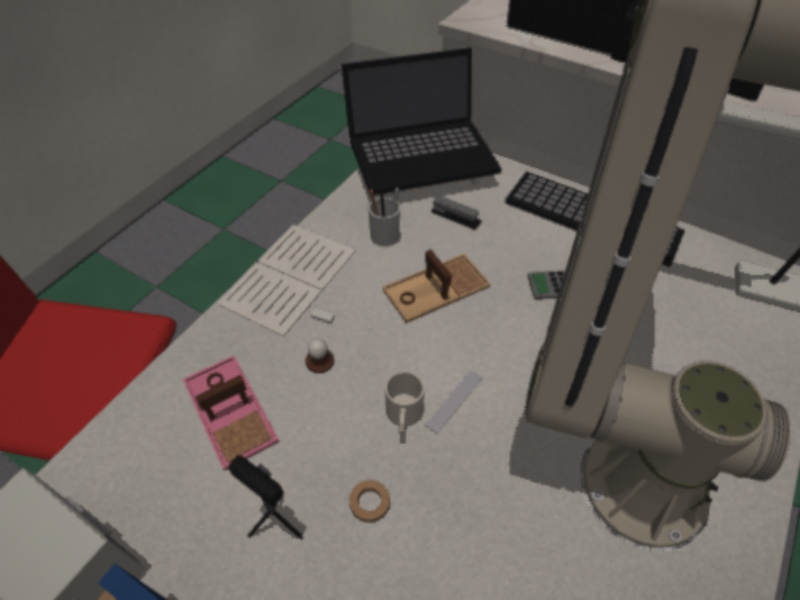

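The top view shows the tray at about (508,280), with its pocket at (473,259) and its handle bar at (513,277). The ball on its stand is at (348,216), and the webcam bar is at (152,281). The pink tray is a decoy.

```bash
python3 - <<'E'
from h import *
from scipy.optimize import least_squares
for n in ['top0','side0']:
    d=load(n);P=cloud(d);hsv=cv2.cvtColor(d['color'],cv2.COLOR_BGR2HSV)
    def box(x0,y0,x1,y1):
        s=800/512;m=np.zeros(P.shape[:2],bool);m[int(y0/s):int(y1/s),int(x0/s):int(x1/s)]=1;return m&(d['z_map']>0)
    B=dict(top0=[(440,222,580,336),(330,195,370,240),(135,245,172,315),(440,380,540,420)],side0=[(378,245,495,325),(300,332,340,375),(225,450,290,510),(420,450,480,500)])[n]
    print(n,'desk z',np.median(P[box(*B[3])][:,2]))
    m=box(*B[0]); q=P[m]
    t=q[(q[:,2]>.002)&(q[:,2]<.02)]; hd=q[(q[:,2]>.065)&(q[:,2]<.1)]
    r=cv2.minAreaRect((t[:,:2]*1000).astype(np.float32)); print('tray',r)
    r=cv2.minAreaRect((hd[:,:2]*1000).astype(np.float32)); print('handle',r,np.median(hd[:,2]), hd.mean(0))
    q=P[box(*B[1])]; q=q[q[:,2]>.045]
    f=least_squares(lambda c:np.linalg.norm(q-c,axis=1)-.02,q.mean(0)-[0,0,.01],loss='soft_l1',f_scale=.002); print('ball',f.x,len(q))
    q=P[box(*B[2])]; q=q[(q[:,2]>.15)&(q[:,2]<.22)]; 
    r=cv2.minAreaRect((q[:,:2]*1000).astype(np.float32)); print('cam',r,q.mean(0),np.percentile(q[:,2],[5,50,95]))
    # pocket: dark pixels within tray
    m=box(*B[0])&(P[...,2]<.03)&(P[...,2]>0.003)
c=[cv2.resize(load('top0')['color'][120:240,60:180],(400,400),interpolation=3),cv2.resize(load('side0')['color'][270:370,130:230],(400,400),interpolation=3)]
cv2.imwrite('pics/c.png',np.clip(np.hstack(c)*1.8,0,255).astype(np.uint8))
E
```

```text
top0 desk z 0.000363695074554915
tray ((549.8837280273438, -210.46109008789062), (211.74134826660156, 262.3711853027344), 0.8108165264129639)
handle ((546.7845458984375, -206.4712371826172), (16.373077392578125, 88.98914337158203), 59.91858673095703) 0.086003949986178 [ 0.5465552  -0.20578591  0.08497133]
ball [0.65407081 0.09241246 0.04711934] 153
cam ((518.6524658203125, 388.2640380859375), (33.34224319458008, 89.67555236816406), 85.28814697265625) [0.51796953 0.38798325 0.19748375] [0.18172299 0.19988588 0.20415239]
side0 desk z -0.0001406267127588845
tray ((551.5515747070312, -224.15414428710938), (279.9526062011719, 245.83448791503906), 31.713245391845703)
handle ((544.2727661132812, -207.77613830566406), (18.15631866455078, 90.18219757080078), 60.48435592651367) 0.08421534062158736 [ 0.54232718 -0.20356625  0.08086477]
ball [0.65087101 0.09005538 0.04681713] 122
cam ((515.2885131835938, 390.4382629394531), (35.764892578125, 90.13656616210938), 86.49271392822266) [0.51089727 0.39484184 0.19707373] [0.18354066 0.1991384  0.20211524]
```

View pics/c.png

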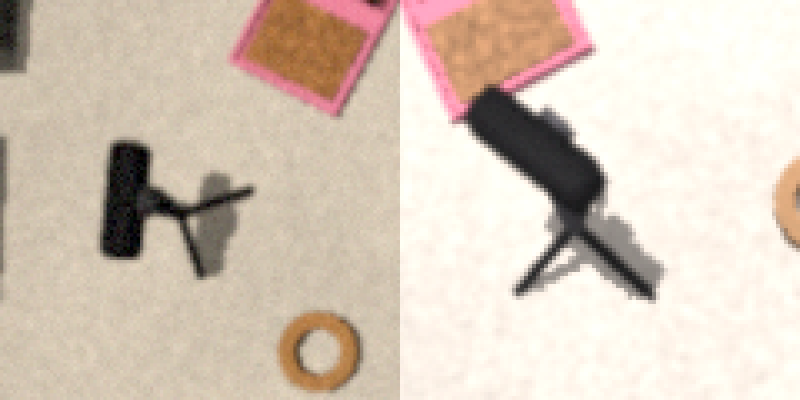

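```bash
cat >> h.py <<'E'
def go(p,yaw,s=None):
    s=s or env.get_state(); r=rot(s)
    c,n=np.cos(np.radians(yaw)),np.sin(np.radians(yaw))
    T=R.from_matrix(np.array([[c,n,0],[n,-c,0],[0,0,-1]]))
    print('xyz',(r.inv().apply(np.array(p)-s['tcp_pos'])*1000).round(1),'turn',(r.inv()*T).as_rotvec().round(4),'clock',s['clock'])
E
python3 -c "
from h import *
go([.49,-.17,.27],60)"
```

```text
xyz [ 395.4 -239.   -39. ] turn [-0.0015 -0.0007 -0.6774] clock 0.1
```

apply_moves:
  rows:
    - {"xyz": [30,-18,-39],"turn": [0,0,-0.06],"grip": 1}
    - {"xyz": [395,-239,-39],"turn": [0,0,-0.677],"grip": 1}
    - {"xyz": [395,-239,-39],"turn": [0,0,-0.677],"grip": 1}
    - {"xyz": [395,-239,-39],"turn": [0,0,-0.677],"grip": 1}
    - {"xyz": [395,-239,-39],"turn": [0,0,-0.677],"grip": 1}
    - {"xyz": [395,-239,-39],"turn": [0,0,-0.677],"grip": 1}
    - {"xyz": [395,-239,-39],"turn": [0,0,-0.677],"grip": 1}
    - {"xyz": [395,-239,-39],"turn": [0,0,-0.677],"grip": 1}
    - {"xyz": [395,-239,-39],"turn": [0,0,-0.677],"grip": 1}
    - {"xyz": [395,-239,-39],"turn": [0,0,-0.677],"grip": 1}
    - {"xyz": [395,-239,-39],"turn": [0,0,-0.677],"grip": 1}
    - {"xyz": [395,-239,-39],"turn": [0,0,-0.677],"grip": 1}

```text
clock: 1.1
tcp_pos: [0.4916, -0.1666, 0.2701]
orientation: [-0.0, 0.865, 0.502, 0.001]
wrist_force: [-0.5, -0.4, -0.1]
finger_gap: 0.0856
grip_force: 0.0
```

```bash
python3 -c "
from h import *
d=snap('wrist','w1');print(np.linalg.inv(d['view']).round(3).tolist())
P=cloud(d)
for p in [(.546,-.207,.086),(.5835,-.142,.013),(.6525,.0912,.047)]:
    c=d['view']@np.array([*p,1]);a=c[:2]/c[2];a=a*(1+d['k1']*(a@a));print(a*d['camera_matrix'][0,0]+d['camera_matrix'][:2,2],c[2])
print(env.get_state()['tcp_pos']);go([.6525,.0912,.10],60)"
```

```text
[[0.868, -0.476, -0.142, 0.528], [-0.497, -0.832, -0.247, -0.103], [-0.0, 0.285, -0.958, 0.413], [0.0, 0.0, 0.0, 1.0]]
[309.36446142 177.92528022] 0.33647645648256186
[302.55046211 113.39715684] 0.38502809606663174
[ 265.01262105 -111.91425291] 0.2849269750400206
[ 0.49232523 -0.16588387  0.26994112]
xyz [302.3  11.8 170.6] turn [-0.0003 -0.0021  0.0051] clock 1.15
```

View pics/w1.png

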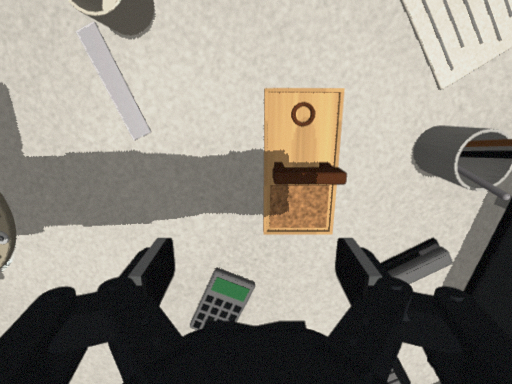

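The wrist view puts the pocket at (303,114) and the handle's top face at about (310,178). Both are within a pixel or so of my predictions, so I'll go to the ball.

apply_moves:
  rows:
    - {"xyz": [30,1,15],"turn": [0,0,0.005],"grip": 1}
    - {"xyz": [302,12,100],"turn": [0,0,0.005],"grip": 1}
    - {"xyz": [302,12,100],"turn": [0,0,0.005],"grip": 1}
    - {"xyz": [302,12,100],"turn": [0,0,0.005],"grip": 1}
    - {"xyz": [302,12,100],"turn": [0,0,0.005],"grip": 1}
    - {"xyz": [302,12,100],"turn": [0,0,0.005],"grip": 1}
    - {"xyz": [302,12,100],"turn": [0,0,0.005],"grip": 1}
    - {"xyz": [302,12,100],"turn": [0,0,0.005],"grip": 1}
    - {"xyz": [302,12,100],"turn": [0,0,0.005],"grip": 1}
    - {"xyz": [302,12,100],"turn": [0,0,0.005],"grip": 1}
    - {"xyz": [302,12,100],"turn": [0,0,0.005],"grip": 1}
    - {"xyz": [302,12,100],"turn": [0,0,0.005],"grip": 1}

```text
clock: 2.15
tcp_pos: [0.6509, 0.0836, 0.1707]
orientation: [0.0, 0.868, 0.497, -0.0]
wrist_force: [-0.5, 0.2, 0.8]
finger_gap: 0.0852
grip_force: 0.0
```

```bash
python3 -c "
from h import *
from scipy.optimize import least_squares
d=snap('wrist','w2');P=cloud(d).reshape(-1,3)
q=P[(np.hypot(P[:,0]-.6525,P[:,1]-.0912)<.024)&(P[:,2]>.04)&(P[:,2]<.075)&(d['z_map'].ravel()>0)]
f=least_squares(lambda c:np.linalg.norm(q-c,axis=1)-.02,[.6525,.0912,.047],loss='soft_l1',f_scale=.002);print(f.x,len(q),f.cost)
go([*f.x[:2],.028],60)"
```

```text
[0.65320325 0.09062786 0.04646929] 1256 0.00014321056968762786
xyz [  7.3  -1.9 143. ] turn [ 0.0007 -0.     -0.0072] clock 2.2
```

View pics/w2.png

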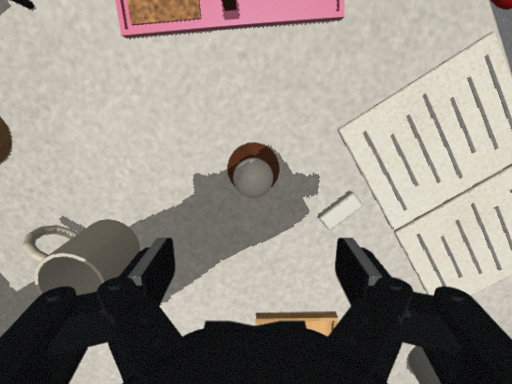

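The ball is at about (253,177) on its stand, clear of its neighbours. The fit gives (0.653, 0.0906).

apply_moves:
  rows:
    - {"xyz": [3,-1,20],"turn": [0,0,-0.007],"grip": 1}
    - {"xyz": [7,-2,40],"turn": [0,0,-0.007],"grip": 1}
    - {"xyz": [7,-2,60],"turn": [0,0,-0.007],"grip": 1}
    - {"xyz": [7,-2,70],"turn": [0,0,-0.007],"grip": 1}
    - {"xyz": [7,-2,70],"turn": [0,0,-0.007],"grip": 1}
    - {"xyz": [7,-2,70],"turn": [0,0,-0.007],"grip": 1}

```text
clock: 2.7
tcp_pos: [0.6528, 0.091, 0.1007]
orientation: [-0.0, 0.866, 0.5, -0.0]
wrist_force: [0.3, 0.9, 0.7]
finger_gap: 0.0852
grip_force: 0.0
```

```bash
python3 -c "
from h import *
go([.653,.0906,.028],60)"
```

```text
xyz [-0.2  0.4 72.7] turn [-0.0002  0.0003  0.0003] clock 2.7
```

apply_moves:
  rows:
    - {"xyz": [0,0,20],"turn": [0,0,0],"grip": 1}
    - {"xyz": [0,0,40],"turn": [0,0,0],"grip": 1}
    - {"xyz": [0,0,60],"turn": [0,0,0],"grip": 1}
    - {"xyz": [0,0,70],"turn": [0,0,0],"grip": 1}
    - {"xyz": [0,0,75],"turn": [0,0,0],"grip": 0.8}
    - {"xyz": [0,0,75],"turn": [0,0,0],"grip": 0.6}
    - {"xyz": [0,0,75],"turn": [0,0,0],"grip": 0.5}
    - {"xyz": [0,0,75],"turn": [0,0,0],"grip": 0.4}
    - {"xyz": [0,0,75],"turn": [0,0,0],"grip": 0.3}
    - {"xyz": [0,0,75],"turn": [0,0,0],"grip": 0.3}
    - {"xyz": [0,0,75],"turn": [0,0,0],"grip": 0.3}
    - {"xyz": [0,0,75],"turn": [0,0,0],"grip": 0.3}
  force: 25

```text
clock: 3.7
tcp_pos: [0.6543, 0.092, 0.027]
orientation: [0.001, 0.866, 0.501, 0.001]
wrist_force: [-1.2, 0.4, 6.6]
finger_gap: 0.0385
grip_force: 25.0
```

apply_moves:
  rows:
    - {"xyz": [0,0,-5],"turn": [0,0,0],"grip": 0.3}
    - {"xyz": [0,0,-15],"turn": [0,0,0],"grip": 0.3}
    - {"xyz": [0,0,-35],"turn": [0,0,0],"grip": 0.3}
    - {"xyz": [0,0,-60],"turn": [0,0,0],"grip": 0.3}
    - {"xyz": [0,0,-85],"turn": [0,0,0],"grip": 0.3}
    - {"xyz": [0,0,-105],"turn": [0,0,0],"grip": 0.3}
    - {"xyz": [0,0,-115],"turn": [0,0,0],"grip": 0.3}
    - {"xyz": [0,0,-120],"turn": [0,0,0],"grip": 0.3}
    - {"xyz": [0,0,-120],"turn": [0,0,0],"grip": 0.3}
    - {"xyz": [0,0,-120],"turn": [0,0,0],"grip": 0.3}

```text
clock: 4.53
tcp_pos: [0.6525, 0.0919, 0.1443]
orientation: [-0.0, 0.866, 0.501, -0.001]
wrist_force: [-0.0, -0.1, -1.0]
finger_gap: 0.0384
grip_force: 25.3
```

```bash
python3 -c "
from h import *
from scipy.optimize import least_squares
d=snap('wrist','w3');P=cloud(d).reshape(-1,3);s=env.get_state();t=s['tcp_pos']
g=t+[0,0,.02]
q=P[(np.hypot(P[:,0]-g[0],P[:,1]-g[1])<.021)&(P[:,2]>t[2]-.01)&(P[:,2]<t[2]+.045)&(d['z_map'].ravel()>0)]
if len(q):
  f=least_squares(lambda c:np.linalg.norm(q-c,axis=1)-.02,g,loss='soft_l1',f_scale=.002);print(f.x-t,len(q),f.cost)
print(s['finger_gap'],t)
go([.5835,-.142,.12],60)
cv2.imwrite('pics/w3c.png',d['color'][150:384,100:412])"
```

```text
[-0.00052504 -0.00161797  0.02014388] 5718 0.005216445808061765
0.03803460244109946 [0.65214871 0.09192436 0.14372382]
xyz [-237.    57.2   23.9] turn [-0.0021  0.0013  0.0016] clock 4.5833
```

View pics/w3c.png

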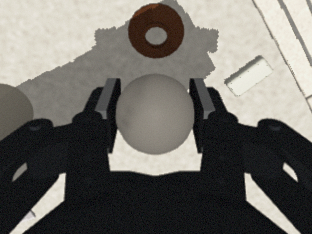

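The ball is held, centred between the pads at crop (155,113).

apply_moves:
  rows:
    - {"xyz": [-10,2,0],"turn": [0,0,0],"grip": 0.3}
    - {"xyz": [-30,8,0],"turn": [0,0,0],"grip": 0.3}
    - {"xyz": [-60,15,0],"turn": [0,0,0],"grip": 0.3}
    - {"xyz": [-95,24,0],"turn": [0,0,0],"grip": 0.3}
    - {"xyz": [-130,32,0],"turn": [0,0,0],"grip": 0.3}
    - {"xyz": [-165,40,0],"turn": [0,0,0],"grip": 0.3}
    - {"xyz": [-195,48,0],"turn": [0,0,0],"grip": 0.3}
    - {"xyz": [-220,54,0],"turn": [0,0,0],"grip": 0.3}
    - {"xyz": [-231,57,0],"turn": [0,0,0],"grip": 0.3}
    - {"xyz": [-236,57,0],"turn": [0,0,0],"grip": 0.3}
    - {"xyz": [-236,57,0],"turn": [0,0,0],"grip": 0.3}
    - {"xyz": [-236,57,0],"turn": [0,0,0],"grip": 0.3}

```text
clock: 5.58
tcp_pos: [0.5845, -0.1403, 0.1448]
orientation: [-0.001, 0.866, 0.501, -0.0]
wrist_force: [0.1, 1.0, -0.4]
finger_gap: 0.0384
grip_force: 25.3
```

```bash
python3 - <<'E'
from h import *
from scipy.optimize import least_squares
d=snap('wrist','w4');P=cloud(d);s=env.get_state();t=s['tcp_pos']
Q=P.reshape(-1,3)[d['z_map'].ravel()>0]
q=Q[(np.hypot(Q[:,0]-t[0],Q[:,1]-t[1])<.021)&(Q[:,2]>t[2]-.005)&(Q[:,2]<t[2]+.045)]
f=least_squares(lambda c:np.linalg.norm(q-c,axis=1)-.02,t+[0,0,.02],loss='soft_l1',f_scale=.002);print('ball-tcp',f.x-t)
# tray from top and wrist: rim points
d2=snap('top','top1')
for dd in (d,d2):
    X=cloud(dd); hsv=cv2.cvtColor(dd['color'],cv2.COLOR_BGR2HSV)
    ex=X[...]; 
    c=np.array([.546,-.207]);ax=np.array([np.cos(np.radians(60)),np.sin(np.radians(60))])
    l=(X[...,:2]-c)@ax; w=(X[...,:2]-c)@[-ax[1],ax[0]]
    m=(hsv[...,1]>70)&(abs(l)<.14)&(abs(w)<.075)&(X[...,2]>.002)&(X[...,2]<.018)&(dd['z_map']>0)
    p=X[m]; print(m.sum(),cv2.minAreaRect((p[:,:2]*1000).astype(np.float32)), np.percentile(l[m],[.3,99.7]),np.percentile(w[m],[.3,99.7]))
print(t,s['finger_gap']); go([.5843,-.1405,.011],60)
cv2.imwrite('pics/w4c.png',cv2.resize(d['color'],(640,480)))
E
```

```text
ball-tcp [-0.00102045 -0.0021037   0.0194158 ]
10145 ((547.7664184570312, -206.34083557128906), (216.8392333984375, 110.43292236328125), 60.29513168334961) [-0.10554122  0.10972929] [-0.05555178  0.05359982]
626 ((506.69366455078125, -280.6293029785156), (63.54240417480469, 115.20954895019531), 66.41839599609375) [-0.11038606 -0.04712221] [-0.05739151  0.05287085]
[ 0.58477102 -0.13994757  0.14496086] 0.03837521079438844
xyz [ -1.1  -0.2 134.1] turn [-0.0004 -0.0002  0.0033] clock 5.6833
```

View pics/w4c.png

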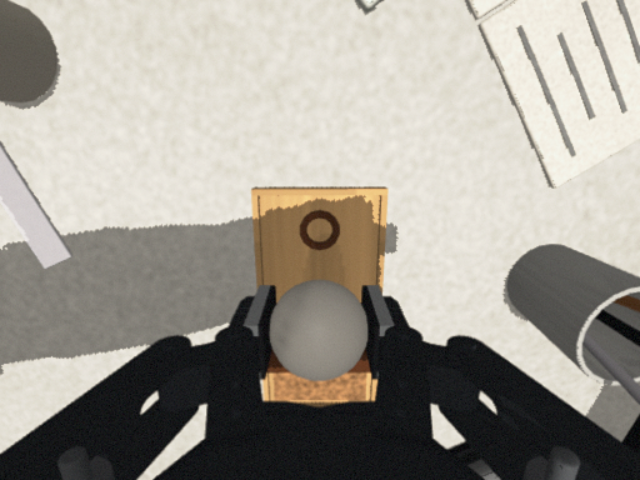

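The pocket ring is at (320,230) in this view, which is (256,184) in raw pixels.

```bash
python3 - <<'E'
from h import *
d=load('w4');P=cloud(d)
g=d['color'].astype(int).sum(2)
m=np.zeros(g.shape,bool);m[165:203,236:276]=1
X=P[m&(P[...,2]>.0)&(P[...,2]<.03)]
c=np.array([.546,-.207])
# dark ring centroid
mm=m&(g<np.percentile(g[m],35)); v,u=np.nonzero(mm); print('px',(u.min()+u.max())/2,(v.min()+v.max())/2,np.median(P[mm],0), 'bbox mid pts', (P[mm].min(0)+P[mm].max(0))/2)
e=cv2.fitEllipse(np.stack([u,v],1).astype(np.float32)); print(e)
K=d['camera_matrix'];a=(np.array([e[0][0],e[0][1]])-K[:2,2])/K[0,0];b=a.copy()
for _ in range(9): b=a/(1+d['k1']*(b@b))
M=np.linalg.inv(d['view']);r=M[:3,:3]@[*b,1];o=M[:3,3];print(o+r*(.011-o[2])/r[2])
go([.5843,-.1405,.05],60)
E
```

```text
px 255.5 184.0 [ 0.58457734 -0.14248112  0.0127392 ] bbox mid pts [ 0.59365692 -0.1194697   0.14551906]
((255.3184356689453, 183.6220245361328), (27.301481246948242, 27.88051986694336), 64.3549575805664)
[ 0.58441717 -0.14243659  0.011     ]
xyz [-1.  -0.2 95.1] turn [-0.0004 -0.0002  0.0033] clock 5.6833
```

apply_moves:
  rows:
    - {"xyz": [0,0.5,15],"turn": [0,0,0],"grip": 0.3}
    - {"xyz": [0,0.5,35],"turn": [0,0,0],"grip": 0.3}
    - {"xyz": [0,0.5,60],"turn": [0,0,0],"grip": 0.3}
    - {"xyz": [0,0.5,85],"turn": [0,0,0],"grip": 0.3}
    - {"xyz": [0,0.5,105],"turn": [0,0,0],"grip": 0.3}
    - {"xyz": [0,0.5,118],"turn": [0,0,0],"grip": 0.3}
    - {"xyz": [0,0.5,125],"turn": [0,0,0],"grip": 0.3}
    - {"xyz": [0,0.5,129],"turn": [0,0,0],"grip": 0.3}
    - {"xyz": [0,0.5,132],"turn": [0,0,0],"grip": 0.3}
    - {"xyz": [0,0.5,132],"turn": [0,0,0],"grip": 0.3}
    - {"xyz": [0,0.5,132],"turn": [0,0,0],"grip": 0.3}

```text
clock: 6.6
tcp_pos: [0.586, -0.1413, 0.0142]
orientation: [0.001, 0.866, 0.501, 0.0]
wrist_force: [-0.0, 0.3, -0.9]
finger_gap: 0.0384
grip_force: 25.3
```

apply_moves:
  rows:
    - {"xyz": [0,0,1],"turn": [0,0,0],"grip": 0.3}
    - {"xyz": [0,0,2],"turn": [0,0,0],"grip": 0.3}
    - {"xyz": [0,0,2.5],"turn": [0,0,0],"grip": 0.3}
    - {"xyz": [0,0,2.5],"turn": [0,0,0],"grip": 0.3}

```text
clock: 6.93
tcp_pos: [0.5853, -0.1414, 0.011]
orientation: [0.0, 0.866, 0.501, 0.0]
wrist_force: [0.6, 0.4, -0.4]
finger_gap: 0.0386
grip_force: 25.3
```

apply_moves:
  rows:
    - {"xyz": [0,0,0.5],"turn": [0,0,0],"grip": 0.3}
    - {"xyz": [0,0,1],"turn": [0,0,0],"grip": 0.3}
    - {"xyz": [0,0,1],"turn": [0,0,0],"grip": 0.3}

```text
clock: 7.18
tcp_pos: [0.5854, -0.1415, 0.0103]
orientation: [0.0, 0.866, 0.501, 0.0]
wrist_force: [-1.3, 0.3, 3.5]
finger_gap: 0.0386
grip_force: 25.6
```

Touching. Release slowly.

apply_moves:
  rows:
    - {"xyz": [0,0,0],"turn": [0,0,0],"grip": 0.43}
    - {"xyz": [0,0,0],"turn": [0,0,0],"grip": 0.46}
    - {"xyz": [0,0,0],"turn": [0,0,0],"grip": 0.49}
    - {"xyz": [0,0,0],"turn": [0,0,0],"grip": 0.52}
    - {"xyz": [0,0,0],"turn": [0,0,0],"grip": 0.55}
    - {"xyz": [0,0,0],"turn": [0,0,0],"grip": 0.58}
    - {"xyz": [0,0,0],"turn": [0,0,0],"grip": 0.61}
    - {"xyz": [0,0,0],"turn": [0,0,0],"grip": 0.64}
    - {"xyz": [0,0,0],"turn": [0,0,0],"grip": 0.67}
    - {"xyz": [0,0,0],"turn": [0,0,0],"grip": 0.7}
    - {"xyz": [0,0,0],"turn": [0,0,0],"grip": 0.7}
    - {"xyz": [0,0,0],"turn": [0,0,0],"grip": 0.7}

```text
clock: 8.18
tcp_pos: [0.5852, -0.1413, 0.0098]
orientation: [0.0, 0.866, 0.501, -0.0]
wrist_force: [0.1, 0.3, -0.5]
finger_gap: 0.0595
grip_force: 0.0
```

apply_moves:
  rows:
    - {"xyz": [0,0,-5],"turn": [0,0,0],"grip": 0.7}
    - {"xyz": [0,0,-15],"turn": [0,0,0],"grip": 0.7}
    - {"xyz": [0,0,-35],"turn": [0,0,0],"grip": 0.7}
    - {"xyz": [0,0,-65],"turn": [0,0,0],"grip": 0.7}
    - {"xyz": [0,0,-100],"turn": [0,0,0],"grip": 0.7}
    - {"xyz": [0,0,-130],"turn": [0,0,0],"grip": 0.7}
    - {"xyz": [-20,0,-150],"turn": [0,0,0],"grip": 0.7}
    - {"xyz": [-40,0,-160],"turn": [0,0,0],"grip": 0.7}
    - {"xyz": [-40,0,-160],"turn": [0,0,0],"grip": 0.7}
    - {"xyz": [-40,0,-160],"turn": [0,0,0],"grip": 0.7}
    - {"xyz": [-40,0,-160],"turn": [0,0,0],"grip": 0.7}

```text
clock: 9.1
tcp_pos: [0.5651, -0.1757, 0.1699]
orientation: [-0.0, 0.866, 0.501, 0.0]
wrist_force: [-0.7, 0.9, -0.3]
finger_gap: 0.0599
grip_force: 0.0
```

```bash
python3 - <<'E'
from h import *
from scipy.optimize import least_squares
d=snap('wrist','w5');X=cloud(d);t=env.get_state()['tcp_pos'];ok=d['z_map']>0
q=X[ok&(np.hypot(X[...,0]-.5844,X[...,1]+.1424)<.021)&(X[...,2]>.025)&(X[...,2]<.055)]
f=least_squares(lambda c:np.linalg.norm(q-c,axis=1)-.02,[.5844,-.1424,.03],loss='soft_l1',f_scale=.002);print('ball',f.x,len(q))
for n in (d,snap('top','top2')):
    X=cloud(n);q=X[(n['z_map']>0)&(np.hypot(X[...,0]-.546,X[...,1]+.207)<.06)&(X[...,2]>.08)&(X[...,2]<.092)]
    if len(q):print('handle',cv2.minAreaRect((q[:,:2]*1000).astype(np.float32)),len(q))
cv2.imwrite('pics/w5.png',d['color'])
go([.5465,-.207,.15],150)
E
```

```text
ball [ 0.5840091  -0.1428614   0.02948227] 1207
handle ((547.4063720703125, -207.61538696289062), (15.888755798339844, 89.43755340576172), 60.06843948364258) 1704
xyz [-36.8  -0.1  19. ] turn [-1.3000e-03 -1.3000e-03 -1.5686e+00] clock 9.2
```

View pics/w5.png

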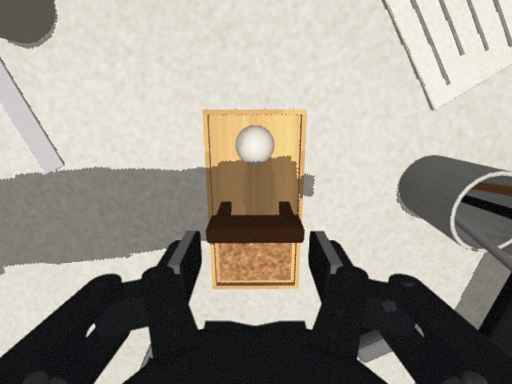

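The ball is seated in the pocket at (254,145), and the handle bar is at (255,228). Next I rotate 90° above the handle.

apply_moves:
  rows:
    - {"xyz": [-10,0,0],"turn": [0,0,-0.1],"grip": 0.55}
    - {"xyz": [-25,0,0],"turn": [0,0,-0.22],"grip": 0.55}
    - {"xyz": [-37,0,0],"turn": [0,0,-0.34],"grip": 0.55}
    - {"xyz": [-37,0,0],"turn": [0,0,-0.46],"grip": 0.55}
    - {"xyz": [-37,0,0],"turn": [0,0,-0.58],"grip": 0.55}
    - {"xyz": [-37,0,0],"turn": [0,0,-0.7],"grip": 0.55}
    - {"xyz": [-37,0,0],"turn": [0,0,-0.82],"grip": 0.55}
    - {"xyz": [-37,0,0],"turn": [0,0,-0.94],"grip": 0.55}
    - {"xyz": [-37,0,0],"turn": [0,0,-1.06],"grip": 0.55}
    - {"xyz": [-37,0,0],"turn": [0,0,-1.18],"grip": 0.55}
    - {"xyz": [-37,0,0],"turn": [0,0,-1.3],"grip": 0.55}
    - {"xyz": [-37,0,0],"turn": [0,0,-1.42],"grip": 0.55}

```text
clock: 10.2
tcp_pos: [0.5467, -0.207, 0.1686]
orientation: [-0.001, 0.327, 0.945, 0.0]
wrist_force: [0.0, 0.1, -0.2]
finger_gap: 0.0465
grip_force: 0.0
```

```bash
python3 -c "
from h import *
go([.5468,-.2075,.11],150)"
```

```text
xyz [-0.6 -0.3 58.6] turn [-1.000e-04 -2.100e-03 -1.421e-01] clock 10.2
```

apply_moves:
  rows:
    - {"xyz": [0,0,5],"turn": [0,0,-0.08],"grip": 0.55}
    - {"xyz": [0,0,15],"turn": [0,0,-0.145],"grip": 0.55}
    - {"xyz": [0,0,30],"turn": [0,0,-0.145],"grip": 0.55}
    - {"xyz": [0,0,45],"turn": [0,0,-0.145],"grip": 0.55}
    - {"xyz": [0,0,55],"turn": [0,0,-0.145],"grip": 0.55}
    - {"xyz": [0,0,60],"turn": [0,0,-0.145],"grip": 0.55}
    - {"xyz": [0,0,60],"turn": [0,0,-0.145],"grip": 0.55}

```text
clock: 10.78
tcp_pos: [0.5459, -0.2071, 0.108]
orientation: [-0.002, 0.261, 0.965, 0.0]
wrist_force: [0.5, 0.2, -0.1]
finger_gap: 0.0467
grip_force: 0.0
```

```bash
python3 -c "
from h import *
go([.5468,-.2075,.050],150)"
```

```text
xyz [-1.2  0.1 58. ] turn [-0.0001 -0.0035 -0.0036] clock 10.7833
```

apply_moves:
  rows:
    - {"xyz": [0,0,10],"turn": [0,0,0],"grip": 0.55}
    - {"xyz": [0,0,28],"turn": [0,0,0],"grip": 0.55}
    - {"xyz": [0,0,45],"turn": [0,0,0],"grip": 0.55}
    - {"xyz": [0,0,54],"turn": [0,0,0],"grip": 0.55}
    - {"xyz": [0,0,58],"turn": [0,0,0],"grip": 0.55}
    - {"xyz": [0,0,58],"turn": [0,0,0],"grip": 0.45}
    - {"xyz": [0,0,58],"turn": [0,0,0],"grip": 0.35}
    - {"xyz": [0,0,58],"turn": [0,0,0],"grip": 0.27}
    - {"xyz": [0,0,58],"turn": [0,0,0],"grip": 0.22}
    - {"xyz": [0,0,58],"turn": [0,0,0],"grip": 0.18}
    - {"xyz": [0,0,58],"turn": [0,0,0],"grip": 0.12}
    - {"xyz": [0,0,58],"turn": [0,0,0],"grip": 0.05}
  force: 40

```text
clock: 11.78
tcp_pos: [0.5475, -0.2085, 0.0529]
orientation: [0.001, 0.261, 0.965, -0.0]
wrist_force: [-0.3, -0.3, 6.1]
finger_gap: 0.0155
grip_force: 40.0
```

apply_moves:
  rows:
    - {"xyz": [0,0,0],"turn": [0,0,0],"grip": 0.05}
    - {"xyz": [0,0,0],"turn": [0,0,0],"grip": 0.05}
    - {"xyz": [0,0,0],"turn": [0,0,0],"grip": 0.05}
    - {"xyz": [0,0,0],"turn": [0,0,0],"grip": 0.05}
    - {"xyz": [0,0,0],"turn": [0,0,0],"grip": 0.05}
  force: 90

```text
clock: 12.2
tcp_pos: [0.5476, -0.2085, 0.053]
orientation: [0.001, 0.261, 0.965, -0.0]
wrist_force: [-0.5, 0.5, 6.8]
finger_gap: 0.0145
grip_force: 88.7
```

apply_moves:
  rows:
    - {"xyz": [0,0,-2],"turn": [0,0,0],"grip": 0.05}
    - {"xyz": [0,0,-6],"turn": [0,0,0],"grip": 0.05}
    - {"xyz": [0,0,-12],"turn": [0,0,0],"grip": 0.05}
    - {"xyz": [0,0,-20],"turn": [0,0,0],"grip": 0.05}
    - {"xyz": [0,0,-30],"turn": [0,0,0],"grip": 0.05}
    - {"xyz": [0,0,-41],"turn": [0,0,0],"grip": 0.05}
    - {"xyz": [0,0,-52],"turn": [0,0,0],"grip": 0.05}
    - {"xyz": [0,0,-61],"turn": [0,0,0],"grip": 0.05}
    - {"xyz": [0,0,-67],"turn": [0,0,0],"grip": 0.05}
    - {"xyz": [0,0,-70],"turn": [0,0,0],"grip": 0.05}
    - {"xyz": [0,0,-70],"turn": [0,0,0],"grip": 0.05}
    - {"xyz": [0,0,-70],"turn": [0,0,0],"grip": 0.05}

```text
clock: 13.2
tcp_pos: [0.5467, -0.208, 0.1217]
orientation: [-0.0, 0.261, 0.965, -0.0]
wrist_force: [-0.4, 0.2, -3.5]
finger_gap: 0.0145
grip_force: 87.8
```

```bash
cat >> h.py <<'E'
def ballfit(d,g):
    from scipy.optimize import least_squares
    X=cloud(d);q=X[(d['z_map']>0)&(np.linalg.norm(X-g,axis=-1)<.028)]
    q=q[q[:,2]>g[2]-.005]
    return least_squares(lambda c:np.linalg.norm(q-c,axis=1)-.02,g,loss='soft_l1',f_scale=.002).x,len(q)
E
python3 - <<'E'
from h import *
s=env.get_state();t=s['tcp_pos'];d=snap('side','s6');w=snap('top','t6')
g=t+np.array([.0375,.065,-.023])
for dd in (d,w): 
  try: print(ballfit(dd,g))
  except Exception as e: print(e)
print(g,s['finger_gap'],s['grip_force'],s['wrist_force'])
cv2.imwrite('pics/s6.png',np.clip(cv2.resize(d['color'][100:290,200:400],(600,570))*1.6,0,255).astype(np.uint8))
E
```

```text
(array([ 0.58103104, -0.14314068,  0.09871536]), 108)
(array([ 0.58398402, -0.1412528 ,  0.09823156]), 168)
[ 0.58422954 -0.14297995  0.09871802] 0.014490237087336275 87.76556968688965 [-0.39147251  0.15664257 -3.45036549]
```

View pics/s6.png

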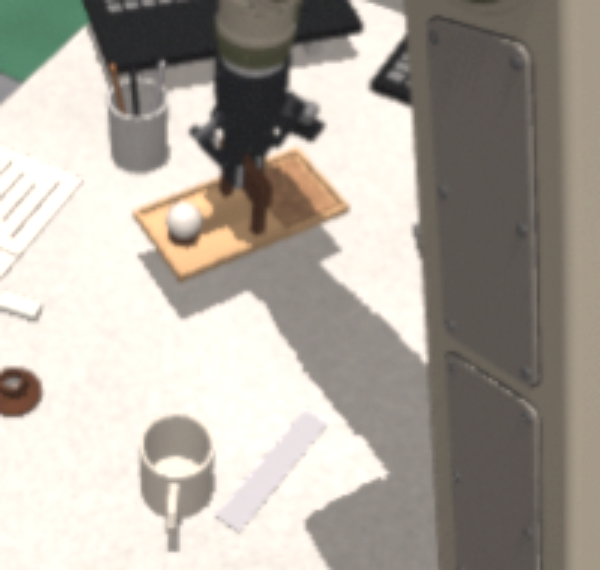

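The side view shows the tray lifted level with the ball in its pocket at crop (184,222).

apply_moves:
  rows:
    - {"xyz": [0,0,-2],"turn": [0,0,0],"grip": 0.05}
    - {"xyz": [0,0,-7],"turn": [0,0,0],"grip": 0.05}
    - {"xyz": [0,0,-15],"turn": [0,0,0],"grip": 0.05}
    - {"xyz": [0,0,-26],"turn": [0,0,0],"grip": 0.05}
    - {"xyz": [0,0,-38],"turn": [0,0,0],"grip": 0.05}
    - {"xyz": [0,0,-50],"turn": [0,0,0],"grip": 0.05}
    - {"xyz": [0,0,-62],"turn": [0,0,0],"grip": 0.05}
    - {"xyz": [0,0,-73],"turn": [0,0,0],"grip": 0.05}
    - {"xyz": [0,0,-81],"turn": [0,0,0],"grip": 0.05}
    - {"xyz": [0,0,-86],"turn": [0,0,0],"grip": 0.05}
    - {"xyz": [0,0,-88],"turn": [0,0,0],"grip": 0.05}
    - {"xyz": [0,0,-88],"turn": [0,0,0],"grip": 0.05}

```text
clock: 14.3
tcp_pos: [0.547, -0.2082, 0.2104]
orientation: [0.0, 0.261, 0.965, -0.0]
wrist_force: [0.8, 0.1, -3.1]
finger_gap: 0.0149
grip_force: 87.8
```

```bash
python3 -c "
from h import *
go([.5236,-.015,.2085],162.8);go([.5004,.1776,.2085],175.7)"
```

```text
xyz [117.5 155.1   1.8] turn [-1.000e-04  1.000e-03 -2.276e-01] clock 14.3
xyz [234.6 309.8   1.7] turn [-2.000e-04  1.000e-03 -4.528e-01] clock 14.3
```

apply_moves:
  rows:
    - {"xyz": [2,3,0],"turn": [0,0,-0.004],"grip": 0.05}
    - {"xyz": [6,8,0],"turn": [0,0,-0.011],"grip": 0.05}
    - {"xyz": [12,16,0],"turn": [0,0,-0.023],"grip": 0.05}
    - {"xyz": [20,26,0],"turn": [0,0,-0.038],"grip": 0.05}
    - {"xyz": [30,40,0],"turn": [0,0,-0.058],"grip": 0.05}
    - {"xyz": [42,55,0],"turn": [0,0,-0.081],"grip": 0.05}
    - {"xyz": [55,73,0],"turn": [0,0,-0.106],"grip": 0.05}
    - {"xyz": [68,90,0],"turn": [0,0,-0.131],"grip": 0.05}
    - {"xyz": [81,107,0],"turn": [0,0,-0.156],"grip": 0.05}
    - {"xyz": [94,124,0],"turn": [0,0,-0.181],"grip": 0.05}
    - {"xyz": [107,141,0],"turn": [0,0,-0.206],"grip": 0.05}
    - {"xyz": [118,155,0],"turn": [0,0,-0.227],"grip": 0.05}

```text
clock: 15.3
tcp_pos: [0.5218, -0.012, 0.2097]
orientation: [-0.0, 0.148, 0.989, 0.0]
wrist_force: [0.1, -0.4, -3.9]
finger_gap: 0.0145
grip_force: 87.9
```

apply_moves:
  rows:
    - {"xyz": [8,14,0],"turn": [0,0,-0.018],"grip": 0.05}
    - {"xyz": [15,26,0],"turn": [0,0,-0.034],"grip": 0.05}
    - {"xyz": [20,36,0],"turn": [0,0,-0.048],"grip": 0.05}
    - {"xyz": [24,44,0],"turn": [0,0,-0.058],"grip": 0.05}
    - {"xyz": [27,49,0],"turn": [0,0,-0.064],"grip": 0.05}
    - {"xyz": [28,51,0],"turn": [0,0,-0.067],"grip": 0.05}
    - {"xyz": [28,51,0],"turn": [0,0,-0.067],"grip": 0.05}
    - {"xyz": [28,51,0],"turn": [0,0,-0.067],"grip": 0.05}

```text
clock: 15.97
tcp_pos: [0.5114, 0.042, 0.2097]
orientation: [0.0, 0.117, 0.993, -0.0]
wrist_force: [0.2, -0.4, -3.9]
finger_gap: 0.0151
grip_force: 87.9
```

```bash
python3 - <<'E'
from h import *
s=env.get_state();t=s['tcp_pos'];y=rot(s).apply([0,1,0])
g=t+.075*y-[0,0,.0235];print(t,g)
for n in ('top','side','wrist'):
    d=snap(n,n+'7'); X=cloud(d)
    try:print(n,ballfit(d,g))
    except Exception as e: print(n,'no ball')
    q=X[(d['z_map']>0)&(np.linalg.norm(X[...,:2]-[.516,.389],axis=-1)<.07)&(X[...,2]>.165)&(X[...,2]<.21)]
    if len(q)>20:print('cam',cv2.minAreaRect((q[:,:2]*1000).astype(np.float32)),len(q),np.percentile(q[:,2],[5,50,95]))
go([.5004,.1776,.2085],175.7)
E
```

```text
[0.51143933 0.04201912 0.2097471 ] [0.52884066 0.11497248 0.18621983]
top (array([0.52884066, 0.11497248, 0.18621983]), 0)
cam ((518.8832397460938, 388.7672424316406), (33.902931213378906, 89.02272033691406), 88.95873260498047) 458 [0.18232796 0.19927147 0.2042019 ]
side (array([0.5259052 , 0.1141488 , 0.18634427]), 174)
cam ((514.994384765625, 390.5182800292969), (35.5511589050293, 90.5098648071289), 86.62684631347656) 597 [0.18263867 0.19897048 0.20232614]
wrist (array([0.52819035, 0.11518022, 0.18625572]), 3133)
xyz [ 42.4 129.6   1.2] turn [-0.0002 -0.     -0.1598] clock 16.1167
```

```bash
python3 -c "
from h import *
go([.5055,.178,.2085],176.7)"
```

```text
xyz [ 37.5 131.2   1.2] turn [-0.0002 -0.     -0.1772] clock 16.1167
```

apply_moves:
  rows:
    - {"xyz": [1,3,0],"turn": [0,0,-0.004],"grip": 0.05}
    - {"xyz": [2,8,0],"turn": [0,0,-0.011],"grip": 0.05}
    - {"xyz": [5,16,0],"turn": [0,0,-0.022],"grip": 0.05}
    - {"xyz": [8,27,0],"turn": [0,0,-0.037],"grip": 0.05}
    - {"xyz": [12,41,0],"turn": [0,0,-0.055],"grip": 0.05}
    - {"xyz": [16,55,0],"turn": [0,0,-0.074],"grip": 0.05}
    - {"xyz": [20,69,0],"turn": [0,0,-0.093],"grip": 0.05}
    - {"xyz": [24,83,1],"turn": [0,0,-0.112],"grip": 0.05}
    - {"xyz": [28,97,1],"turn": [0,0,-0.131],"grip": 0.05}
    - {"xyz": [31,109,1],"turn": [0,0,-0.147],"grip": 0.05}
    - {"xyz": [34,118,1],"turn": [0,0,-0.16],"grip": 0.05}
    - {"xyz": [36,125,1],"turn": [0,0,-0.169],"grip": 0.05}

```text
clock: 17.12
tcp_pos: [0.5049, 0.1737, 0.2088]
orientation: [-0.0, 0.031, 1.0, -0.0]
wrist_force: [-0.1, -0.3, -3.8]
finger_gap: 0.0145
grip_force: 87.9
```

apply_moves:
  rows:
    - {"xyz": [1,4,0],"turn": [0,0,-0.005],"grip": 0.05}
    - {"xyz": [1.5,6,0],"turn": [0,0,-0.008],"grip": 0.05}
    - {"xyz": [1.5,6,0],"turn": [0,0,-0.008],"grip": 0.05}
    - {"xyz": [1.5,6,0],"turn": [0,0,-0.008],"grip": 0.05}
    - {"xyz": [1.5,6,0],"turn": [0,0,-0.008],"grip": 0.05}
    - {"xyz": [1.5,6,0],"turn": [0,0,-0.008],"grip": 0.05}
    - {"xyz": [1.5,6,0],"turn": [0,0,-0.008],"grip": 0.05}
    - {"xyz": [1.5,6,0],"turn": [0,0,-0.008],"grip": 0.05}

```text
clock: 17.78
tcp_pos: [0.5042, 0.178, 0.2088]
orientation: [0.0, 0.029, 1.0, -0.0]
wrist_force: [-0.0, -0.3, -3.7]
finger_gap: 0.0148
grip_force: 87.9
```

```bash
python3 - <<'E'
from h import *
s=env.get_state();t=s['tcp_pos'];y=rot(s).apply([0,1,0])
g=t+.075*y-[0,0,.0235];print(t,g,s['grip_force'])
for n in ('side','wrist'):
    d=snap(n,n+'8'); X=cloud(d)
    print(n,ballfit(d,g))
    q=X[(d['z_map']>0)&(np.linalg.norm(X[...,:2]-[.516,.389],axis=-1)<.07)&(X[...,2]>.165)&(X[...,2]<.21)]
    if len(q)>20:print('cam',cv2.minAreaRect((q[:,:2]*1000).astype(np.float32)),len(q),np.percentile(q[:,2],[5,50,95]))
a=load('side8')['color'];b=load('wrist8')['color']
cv2.imwrite('pics/e.png',np.clip(np.hstack([cv2.resize(a[200:384,80:325],(400,300)),cv2.resize(b,(400,300))])*1.5,0,255).astype(np.uint8))
E
```

```text
[0.50422297 0.17801061 0.20877201] [0.5085284  0.25288693 0.18526453] 87.86418914794922
side (array([0.50548602, 0.25318664, 0.18507312]), 212)
cam ((514.9024047851562, 390.3880310058594), (35.728050231933594, 89.54390716552734), 86.47606658935547) 596 [0.18277917 0.19898624 0.20222008]
wrist (array([0.50769168, 0.25325973, 0.1853443 ]), 3139)
```

View pics/e.png

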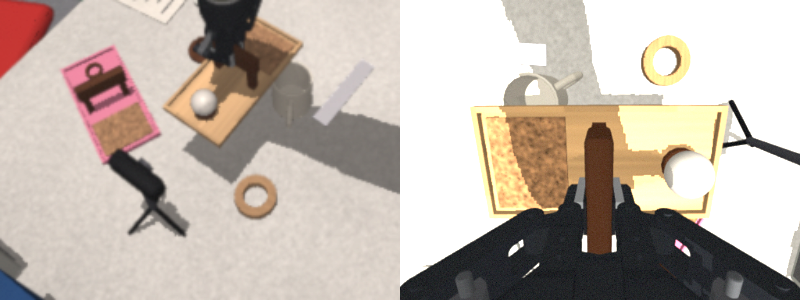

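The ball is in its pocket (left view about (205,102)), the tray is level and its pocket end faces the webcam. The ball is about 12 cm from the lens.

```bash
python3 -c "
from h import *
print(ticket.hand_in())"
```

```text
the job is handed in; nothing more can be done
None
```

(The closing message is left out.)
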